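# Scan a pressure transducer and hold it open in the comparator's bayonet port

## Task

Take the yellow stick scanner out of its stand, aim it straight down from about 8 cm at the code on top of the pressure transducer with the blue band, hold it steady there for a good second, then stand the scanner back in its stand and let go of it. Then lift the blue-banded transducer out of the wooden rack, enter its two lugs in the slots of the comparator's port, push it down against the spring until its collar meets the port, twist it a quarter turn clockwise (seen from above) to the stop, and keep hold of it there: the port's valve springs back when let go, so the program finishes with the gripper still holding the transducer seated and turned. Leave the other transducers and everything else on the bench where they are.

Things in the scene. Friction and masses are not known exactly. Their poses are not given: they have to be found in the camera images.
- scanner: yellow stick scanner (160 g, 140 mm long) standing nose down in its stand. Origin at the centre of the window in its underside, z up along the stick, x and y square to its flat sides. Head 34 x 34 mm for the lowest 45 mm, then a body 26 x 26 mm. The beam leaves the window along -z and reads a code 40 to 130 mm in front of it, within 12 mm of the beam's axis
- scanner_grip (a point): centre of the scanner's black rubber grip sleeve, where to hold it: on its axis, 100 mm above the window; 30 x 30 mm, 40 mm high. The tail above it is 22 x 22 mm
- stand: the scanner's stand, fixed: black round foot 96 mm across, 12 mm thick, on it a grey square pocket, 46 mm wide inside, 54 mm outside, its walls reaching 62 mm above the bench. Origin on the bench under the pocket's centre, x and y along the pocket's sides. The scanner stands on the pocket's floor, 12 mm above the bench
- sensor: blue-banded pressure transducer, 190 g, upright in a well of the rack, 91 mm tall. Origin at the centre of its nose's underside, z up, x along its two lugs. Steel stem 16 mm across, 18 mm long, its nose tapered to 10 mm over the lowest 5 mm; two lugs, along +x and -x, 6 mm wide, 6 to 10.5 mm above the nose, out to 13.5 mm from the axis. Black body 23 mm across from z = 45 mm up
- sensor_hex (a point): centre of the transducer's steel hexagon, where to grip it: on its axis, 34 mm above the nose. 30 mm across flats, 22 mm high (z = 23 to 45 mm); one pair of flats faces +y and -y of sensor, the others lie 60 degrees to it. Just below is the collar, 38 mm across, so the fingertips stay above z = 23 mm
- sensor_code (a point): centre of the square black-and-white code (14.5 mm) on top of the blue-banded transducer, 91 mm above its nose, facing up
- sensor_collar (a point): centre of the underside of the transducer's aluminium collar (38 mm across, 5 mm thick), 18 mm above the nose; two white marks on the collar stand above the lugs. The collar rests on the rack, and later on the port's face
- rack: fixed wooden rack board, 120 x 320 x 30 mm (x, y, z). Origin at the centre of its underside. Three 30 mm wells at x = +10 mm and y = -100, 0 and +100 mm, each holding a transducer by its collar, its nose 12 mm above the bench
- comparator: fixed black pressure comparator. Origin on the bench under the axis of its bayonet port, x along the port's two slots, z up. Base 45 mm high, x = -60 to 60, y = -213 to 60 mm; red knob (57 mm high) at x = -35, y = -85; dial gauge 72 mm across at y = -135, up to 160 mm high; handwheel to y = -285 mm. A 52 mm square steel flange with the port in it sits on the base
- port_mouth (a point): centre of the port's opening in the flange's face, 53 mm above the bench: 19 mm bore, two slots 9 mm wide along the comparator's +x and -x (white marks), out to 15.5 mm. Orange marks at +y and -y: the lugs' place after the quarter turn. The lugs are free under the 5 mm lips, and it can turn, once the collar is within 2.5 mm of the face; fully home the collar lies on the face
- port_plunger (a joint): spring plunger in the port, m: 0 = up, its top 8 mm below the face, where the nose meets it; 0.010 = the transducer's collar is on the face. It pushes up with 3 N at 0 and 9 N at 0.010
- port_valve (a joint): valve sleeve in the port, rad: 0 = closed, its grooves in line with the slots; 1.57 = open, at its stop. The lugs turn it clockwise seen from above; they have 1.5 mm play either side in its grooves, so it may lag by 0.13 rad. Its spring turns it back with 0.04 N m at 0, 0.26 N m at the stop; rubbing adds about 0.1 N m
- sensor_orange: an upright transducer like sensor but with an orange band; it stands in one of the rack's wells. Origin at the centre of its nose's underside, z up
- sensor_white: an upright transducer like sensor but with a white band; it stands in one of the rack's wells. Origin at the centre of its nose's underside, z up
- multimeter: yellow multimeter with a dark face lying on the bench, 85 x 180 x 40 mm (x, y, z). Origin at the centre of its underside
- spanner: steel spanner 160 mm long lying on the bench. Origin at the middle of its length, on the bench, x along it
- screwdriver: screwdriver lying on the bench, about 200 mm long. Origin near its middle, x along it
- dust_cap: round red plastic dust cap, 42 mm across, 24 mm high. Origin at the centre of its underside
- duster: upright blue and white can, 58 mm across, 150 mm high. Origin at the centre of its underside
Mind the look-alikes: they are no part of the job. What is shaped like the sensor but purple is not meant.

How it is judged:
By the outcome, as a careful person would: the job done as asked, in the order asked, and still so for the second after the job is handed in, while the arm keeps its last pose, push and grip.
It also fails if it takes over 58 s, if anything falls off the work surface, if the arm or the gripper's body presses on something with over 40 N, if the wrist force passes 120 N, or if a joint passes its speed limit or range.

## Robot

A 6-joint arm with a two-finger parallel gripper is mounted at the origin on the work surface. World frame = base frame: x ahead of the robot, y to its left, z up, the work surface at z = 0. Lengths are in m, angles in degrees, forces in N, time in s.
With the tool pointing down it reaches from about 0.375 to 0.9 m from the base axis. Payload 3.1 kg.
Tool frame: the origin (TCP) lies midway between the tips of the shut fingers; the grasp point (between the pads) lies 19 mm behind it; z points along the fingers, y is the line along which they close (so a half turn about z gives the same grasp; the last joint's range is limited). The gripper opens to 87 mm and grips with 3 to 60 N. Pads are 19 mm wide; open, the fingers measure 117 mm over their backs; the gripper's body (75 mm by 190 mm) begins 51 mm behind the grasp point.
Start: joints at [61.564, 30.224, 82.088, -0, 67.689, -10.227], TCP at [0.195, 0.594, 0.223] pointing down, gripper open.
Joint ranges: [-176.69, 176.69], [-43.24, 126.21], [12.49, 139.97], [-82, 262], [0, 151.66], [-163.58, 163.58]. Speed limits (degrees/s): [159.86, 159.86, 180, 180, 180, 180].

## Interface

Orientations are given as a 3x3 rotation matrix whose columns are the frame's x, y, z axes.
In Python, from rig import bot, capture gives the robot as it stands.
- The arm moves only by the shell command python3 -m handwheel, which reads ROWS from standard input. ROWS is a JSON list of rows, 1 to 20 of them, each an object with the fields tx, ty, tz (the shift in m), ax, ay, az (a rotation vector in degrees), jaw (the opening from 0.0 (shut) to 1.0 (fully open)); a field left out counts as zero (the opening has to be given); each row is the pose to reach, as a shift and turn from the pose commanded when the command began, along the tool's axes at that moment; what a row does not reach only later rows make up. A row lasts 1/10 s, in which the tool goes at most 0.05 m and 8.59 degrees, less where a joint would pass 70% of its speed; a pose out of reach is approached as far as the arm can. The fingers move at their own pace and stop on an object; the grip force is fixed at half the most. Time passes only in rows, so rows that do not move let the fingers close. It prints the time, the measured TCP pose, the force, the opening and the grip force at its end. Input that does not fit is refused with a message, and nothing moves.
- bot.read_state(): the state, without advancing time (a new reading comes with each control period).
- capture(name): name is "scene" or "side" or "wrist"; returns a dict with "color" (384x512x3 uint8, red, green, blue), "K" (3x3 intrinsics, pixels), "view" (4x4, takes a point from world to camera coordinates); the wrist camera has in their place "mount" (4x4, takes a point from camera to tool coordinates, whose origin is the TCP and whose axes are the flange's). Camera axes: x right, y up, looking along -z (the intrinsics and any distortion apply to the point x, -y, -z); pixel columns grow to the right and rows downward; lengths in m; the calibration is good to about 2 mm. A picture is of the moment at which its call begins: read the wrist's pose just before it. There is no depth.
- bot.hand_in(): hands the job in; it is judged then, once.
The state is a dict: "time_s": time; "joint_positions": joint angles; "qvel": joint speeds; "tau": joint torques, N m; "position": TCP position; "tcp_rot": TCP orientation; "force": force on the tool from outside, world axes, zero at the start; "moment": the same for the moment, N m; "opening": opening from 0.0 (shut) to 1.0 (fully open); "grasp_force": force on a finger pad.
Only numpy, scipy, OpenCV 4.12 (cv2) and the standard library are available. Lean on these libraries where they do the work, as an engineer would, in place of code of your own. Each camera call takes 0.05 s, during which the arm holds its last target. There are 200 camera calls.

## Working session

There is one attempt and no reset: what is moved stays moved. The work goes in short steps, Python scripts to look and compute and a shell command to move; the robot and the scene stay as the last step left them, time stands still between calls to the robot, and variables do not carry over. Pictures are saved under pics/ and viewed, at most 10 in all, crops included, and the job is handed in when it is done.

```bash
ls; mkdir -p pics
python3 - <<'E'
from rig import bot, capture
import cv2, numpy as np
s=bot.read_state(); print(s)
for n in ["scene","side","wrist"]:
    c=capture(n); cv2.imwrite(f"pics/{n}0.png",c["color"][:,:,::-1]); print(n,c["K"],c.get("view",c.get("mount")), c.keys())
a=cv2.imread("pics/scene0.png")
cv2.imwrite("pics/a.png",cv2.resize(a,(800,600)))
a=cv2.imread("pics/side0.png")
cv2.imwrite("pics/b.png",cv2.resize(a,(800,600)))
E
```

```text
pics
{'time_s': 0.0, 'joint_positions': array([ 6.15641321e+01,  3.02792262e+01,  8.21561557e+01, -6.30165334e-04,
        6.76900894e+01, -1.02283564e+01]), 'qvel': array([ 0.0070914 , -0.01401842,  0.0692353 , -0.00632844, -0.05170489,
        0.07965317]), 'tau': array([-2.95127656e-04, -4.40045857e+01, -1.76592028e+01,  6.33445638e-02,
        5.82713750e-02, -1.56056835e-04]), 'position': array([0.19491679, 0.59305345, 0.22157014]), 'tcp_rot': array([[-9.49932208e-01,  3.12454366e-01, -1.03382033e-03],
       [ 3.12455847e-01,  9.49930322e-01, -1.93052166e-03],
       [ 3.78857357e-04, -2.15688791e-03, -9.99997602e-01]]), 'force': array([-1.03757571, -0.47386562, -0.30246127]), 'moment': array([-0.01784561,  0.00022766,  0.01756202]), 'grasp_force': 0.0, 'opening': 1.0021542241540025}
scene [[347.60827232   0.         262.71405848]
 [  0.         347.60827232 192.00090878]
 [  0.           0.           1.        ]] [[-0.00760545  0.99975315 -0.02087552 -0.11634728]
 [-0.68910397  0.00988779  0.72459502  0.29631267]
 [ 0.72462257  0.01989627  0.68885867 -1.49968744]
 [ 0.        
[... 244 characters left out ...]
807067e-04 -3.36426289e-01]
 [ 3.86069009e-01  4.34919513e-01  8.13508290e-01 -3.40114414e-01]
 [-5.40843281e-01 -6.07687963e-01  5.81552994e-01 -7.77902010e-01]
 [ 0.00000000e+00  0.00000000e+00  0.00000000e+00  1.00000000e+00]] dict_keys(['color', 'K', 'view'])
wrist [[321.2115817    0.         258.80538258]
 [  0.         321.2115817  191.74992783]
 [  0.           0.           1.        ]] [[ 1.76066340e-03  9.58738115e-01  2.84285292e-01  7.60329358e-02]
 [ 9.99998302e-01 -1.53325337e-03 -1.02246570e-03  2.09443518e-04]
 [-5.44395451e-04  2.84286609e-01 -9.58739186e-01 -1.62088751e-01]
 [ 0.00000000e+00  0.00000000e+00  0.00000000e+00  1.00000000e+00]] dict_keys(['color', 'K', 'mount'])
```

View pics/a.png

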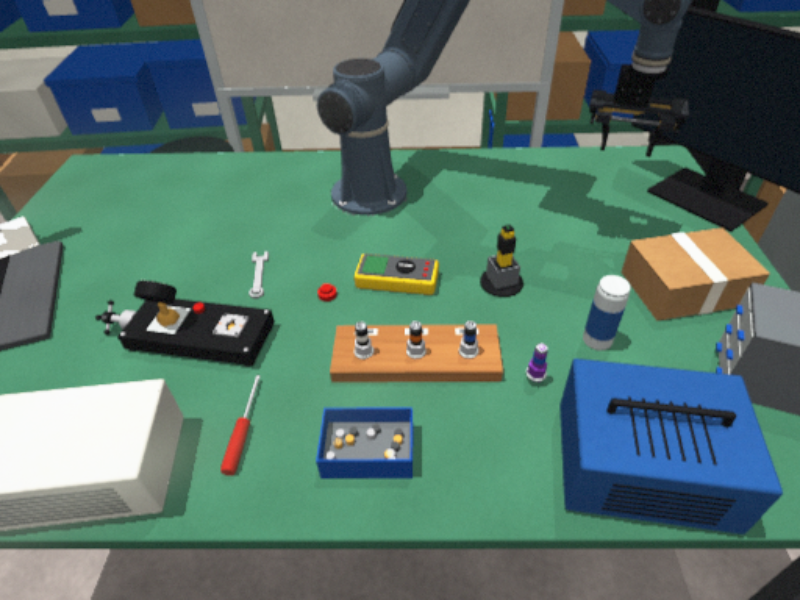

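View pics/b.png

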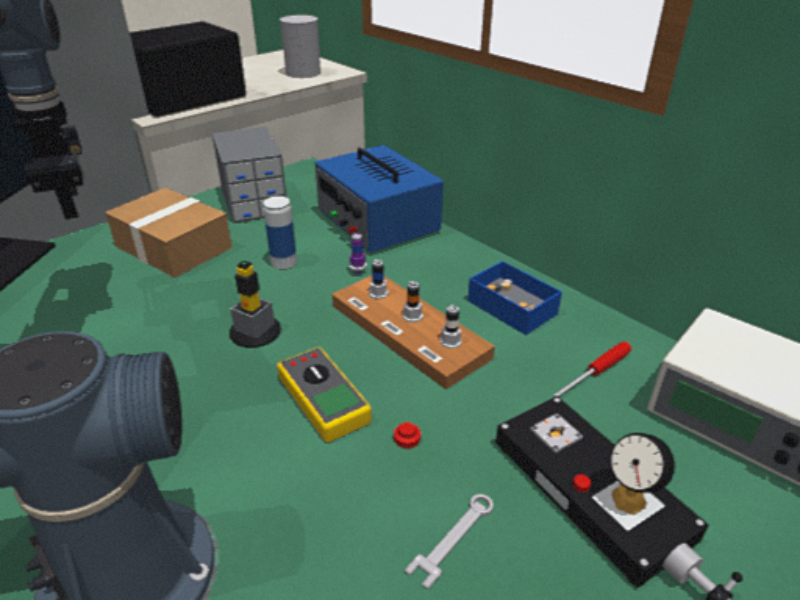

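Scene view (800x600 px): the scanner's tail is at (507,228), the blue-band transducer's top at (470,326) and the port at (232,324). In the side view they are at (246,264), (378,263) and (556,432). The purple look-alike stands apart from the rack.

```bash
cat > h.py <<'E'
import numpy as np, cv2
from rig import bot, capture
from scipy.spatial.transform import Rotation as R
def cam(name):
    s=bot.read_state(); c=capture(name); K=c["K"]
    if name=="wrist":
        T=np.eye(4); T[:3,:3]=s["tcp_rot"]; T[:3,3]=s["position"]; C=T@c["mount"]
    else: C=np.linalg.inv(c["view"])
    return dict(img=c["color"],K=K,C=C)
def ray(c,u,v):
    K=c["K"]; d=np.array([(u-K[0,2])/K[0,0],-(v-K[1,2])/K[1,1],-1.])
    d=c["C"][:3,:3]@d; return c["C"][:3,3],d/np.linalg.norm(d)
def onz(c,u,v,z):
    o,d=ray(c,u,v); return o+d*(z-o[2])/d[2]
def tri(rays):
    A=sum(np.eye(3)-np.outer(d,d) for o,d in rays); b=sum((np.eye(3)-np.outer(d,d))@o for o,d in rays)
    return np.linalg.solve(A,b)
def proj(c,p):
    q=np.linalg.inv(c["C"])@np.r_[p,1]; K=c["K"]; return np.array([K[0,0]*q[0]/-q[2]+K[0,2],K[1,1]*-q[1]/-q[2]+K[1,2]])
def rel(p,Rt=None):
    "rows for target TCP p from measured pose"
    s=bot.read_state(); M=s["tcp_rot"]; d=M.T@(np.array(p)-s["position"])
    r=R.from_matrix(M.T@Rt).as_rotvec(degrees=True) if Rt is not None else np.zeros(3)
    return np.round(d,4),np.round(r,2)
def down(ydeg):
    "tool down, closing line y at ydeg (world)"
    a=np.radians(ydeg); y=np.array([np.cos(a),np.sin(a),0]); z=np.array([0,0,-1.]); return np.c_[np.cross(y,z),y,z]
E
python3 - <<'E'
from h import *
a=cam("scene"); b=cam("side")
k=1.5625
for n,p,q,z in [("scantop",(507,228),(246,264),.152),("senstop",(470,326),(378,263),.103),("port",(232,324),(556,432),.053),("orange",(416,326),(413,286),.103),("white",(362,326),(452,311),.103)]:
    p=np.array(p)/k;q=np.array(q)/k
    print(n,onz(a,*p,z).round(3),onz(b,*q,z).round(3),tri([ray(a,*p),ray(b,*q)]).round(3))
E
```

```text
scantop [0.38  0.32  0.152] [0.378 0.316 0.152] [0.379 0.32  0.15 ]
senstop [0.61  0.231 0.103] [0.603 0.226 0.103] [0.607 0.231 0.099]
port [ 0.551 -0.23   0.053] [ 0.548 -0.236  0.053] [ 0.55  -0.233  0.05 ]
orange [0.609 0.133 0.103] [0.599 0.124 0.103] [0.605 0.132 0.098]
white [0.607 0.035 0.103] [0.597 0.025 0.103] [0.603 0.032 0.097]
```

```bash
echo '[{"tx":-0.261,"ty":-0.203,"tz":-0.03,"jaw":1},{"tx":-0.261,"ty":-0.203,"tz":-0.03,"jaw":1},{"tx":-0.261,"ty":-0.203,"tz":-0.03,"jaw":1},{"tx":-0.261,"ty":-0.203,"tz":-0.03,"jaw":1},{"tx":-0.261,"ty":-0.203,"tz":-0.03,"jaw":1},{"tx":-0.261,"ty":-0.203,"tz":-0.03,"jaw":1},{"tx":-0.261,"ty":-0.203,"tz":-0.03,"jaw":1},{"tx":-0.261,"ty":-0.203,"tz":-0.03,"jaw":1},{"tx":-0.261,"ty":-0.203,"tz":-0.03,"jaw":1},{"tx":-0.261,"ty":-0.203,"tz":-0.03,"jaw":1}]' | python3 -m handwheel
python3 - <<'E'
from h import *
c=cam("wrist"); s=bot.read_state(); print(s["position"],s["tcp_rot"],s["joint_positions"])
cv2.imwrite("pics/w1.png",cv2.resize(c["img"][:,:,::-1],(800,600)))
np.savez("w1.npz",**c)
print(proj(c,[.379,.319,.152]),proj(c,[.379,.319,.062]))
E
```

```text
time_s: 1.25
position: [0.379, 0.3199, 0.2524]
tcp_rot: [[-0.95, 0.312, -0.001], [0.312, 0.95, 0.0], [0.001, -0.0, -1.0]]
force: [0.2, 0.3, 0.0]
opening: 1.001
grasp_force: 0.0
[0.37886106 0.32012827 0.25236496] [[-9.50412461e-01  3.10991449e-01 -6.86734048e-04]
 [ 3.10991479e-01  9.50412698e-01  6.57696072e-05]
 [ 6.73134544e-04 -1.51060183e-04 -9.99999762e-01]] [ 2.72517786e+01  1.80826132e+01  9.81205749e+01  2.38076012e-02
  6.38300679e+01 -4.46397345e+01]
[257.20578892 190.06811736] [257.54742486 167.67787387]
```

View pics/w1.png

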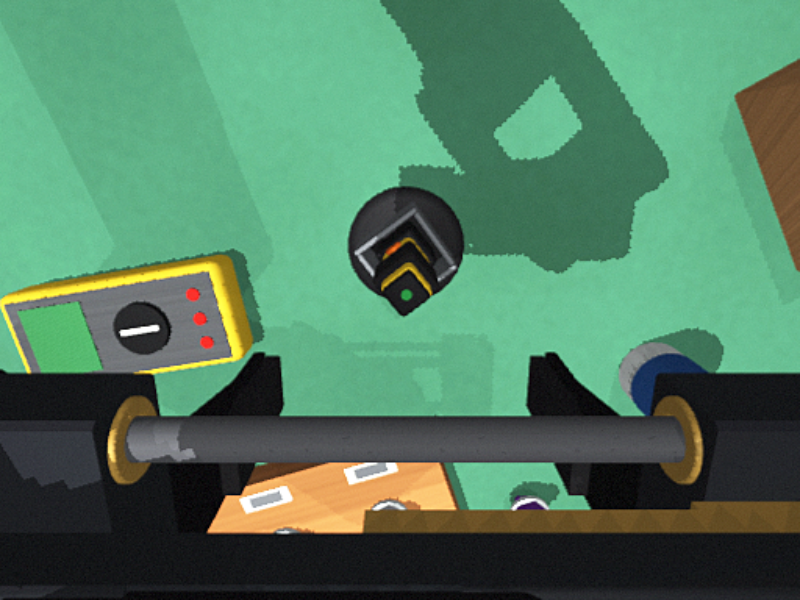

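The wrist view shows the scanner's tail dot at (406,295), and the pocket turned about 40° to the tool with rim corners near (415,208), (357,253) and (457,268). I'll crop in for the yaw.

Run:
```python
from h import *
c=np.load("w1.npz"); k=1.5625
im=c["img"][110:215,210:310]; cv2.imwrite("pics/w1c.png",cv2.resize(im[:,:,::-1],None,fx=5.7,fy=5.7,interpolation=cv2.INTER_CUBIC))
g=c["img"].astype(int)
m=(g[...,1]>g[...,0]+25)&(g[...,1]>g[...,2]+25); mm=np.zeros_like(m); mm[180:198,250:270]=m[180:198,250:270]
v,u=np.nonzero(mm); print(len(u),u.mean(),v.mean(), onz(c,u.mean(),v.mean(),.152))
```

```text
58 259.9655172413793 190.08620689655172 [0.37974395 0.32122779 0.152     ]
```

View pics/w1c.png

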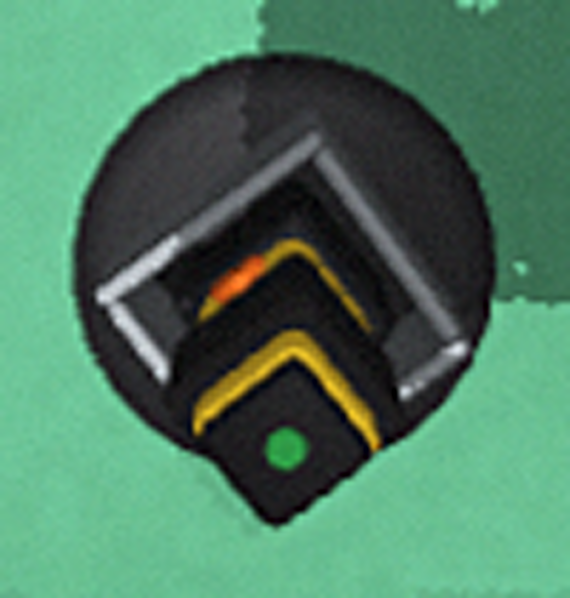

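Run:
```python
from h import *
c=np.load("w1.npz")
f=lambda p,z:onz(c,p[0]/5.7+210-.4,p[1]/5.7+110-.4,z)
L,T,Rr=[f(p,.062) for p in [(97,297),(315,135),(467,350)]]
ang=lambda a,b:np.degrees(np.arctan2(*(b-a)[1::-1]))
print("pocket",(L+Rr)/2,np.linalg.norm(T-L),np.linalg.norm(T-Rr),ang(L,T),ang(T,Rr))
q=[f(p,.152) for p in [(292,355),(378,450),(277,524),(198,430)]]
print("tail",sum(q)/4,[(round(np.linalg.norm(q[i]-q[i-1]),4),round(ang(q[i-1],q[i]),1)) for i in range(4)])
# sleeve top yellow/black corner lines lower end, sleeve corners at z=.132
print(bot.read_state()["tcp_rot"])
```

```text
pocket [0.37816348 0.32123189 0.062     ] 0.052733694041429545 0.051653912304249636 108.36789771262377 17.67875930876084
tail [0.37698838 0.3219966  0.152     ] [(np.float64(0.018), np.float64(111.2)), (np.float64(0.0194), np.float64(23.5)), (np.float64(0.019), np.float64(-70.5)), (np.float64(0.0188), np.float64(-159.5))]
[[-9.50412461e-01  3.10991449e-01 -6.86734048e-04]
 [ 3.10991479e-01  9.50412698e-01  6.57696072e-05]
 [ 6.73134544e-04 -1.51060183e-04 -9.99999762e-01]]
```

Run:
```python
from h import *
print(rel([.379,.3212,.093],down(20.5)))
```

```text
(array([1.000e-04, 1.100e-03, 1.594e-01]), array([-3.000e-02, -3.000e-02,  5.138e+01]))
```

```bash
echo '[{"ty":0.001,"az":8.5,"jaw":0.7},{"ty":0.001,"az":17,"jaw":0.7},{"ty":0.001,"az":25.5,"jaw":0.7},{"ty":0.001,"az":34,"jaw":0.7},{"ty":0.001,"tz":0.03,"az":42.5,"jaw":0.7},{"ty":0.001,"tz":0.06,"az":51.4,"jaw":0.7},{"ty":0.001,"tz":0.1,"az":51.4,"jaw":0.7},{"ty":0.001,"tz":0.13,"az":51.4,"jaw":0.7},{"ty":0.001,"tz":0.15,"az":51.4,"jaw":0.7},{"ty":0.001,"tz":0.159,"az":51.4,"jaw":0.7},{"ty":0.001,"tz":0.159,"az":51.4,"jaw":0.7},{"ty":0.001,"tz":0.159,"az":51.4,"jaw":0},{"ty":0.001,"tz":0.159,"az":51.4,"jaw":0},{"ty":0.001,"tz":0.159,"az":51.4,"jaw":0},{"ty":0.001,"tz":0.159,"az":51.4,"jaw":0},{"ty":0.001,"tz":0.159,"az":51.4,"jaw":0},{"ty":0.001,"tz":0.159,"az":51.4,"jaw":0}]' | python3 -m handwheel
python3 - <<'E'
from h import *
s=bot.read_state();print(s["time_s"],s["position"],s["tcp_rot"][:,1],s["opening"],s["grasp_force"],s["joint_positions"])
E
```

```text
time_s: 3.0
position: [0.3802, 0.3203, 0.0939]
tcp_rot: [[-0.348, 0.937, 0.0], [0.937, 0.348, 0.0], [0.0, 0.0, -1.0]]
force: [-1.2, -0.0, 2.4]
opening: 0.343
grasp_force: 30.0
3.0 [0.38019469 0.32025897 0.09390971] [9.37413040e-01 3.48219166e-01 4.52695894e-04] 0.34293304220681553 29.99925758689642 [2.72046326e+01 3.24125083e+01 1.06839611e+02 5.23018732e-03
 4.07213493e+01 6.82223582e+00]
```

```bash
echo '[{"tz":-0.02,"jaw":0},{"tz":-0.05,"jaw":0},{"tz":-0.09,"jaw":0},{"tz":-0.13,"jaw":0},{"tz":-0.16,"jaw":0},{"tz":-0.171,"jaw":0},{"tz":-0.171,"jaw":0}]' | python3 -m handwheel
python3 - <<'E'
from h import *
a=cv2.imread("pics/scene0.png")[195:235,215:315]; b=cv2.imread("pics/side0.png")[155:225,220:320]
cv2.imwrite("pics/cr.png",np.vstack([cv2.resize(a,(800,320),interpolation=cv2.INTER_CUBIC),cv2.resize(b,None,fx=4,fy=4,interpolation=cv2.INTER_CUBIC).repeat(1,0).copy() if 0 else cv2.copyMakeBorder(cv2.resize(b,None,fx=4,fy=4,interpolation=cv2.INTER_CUBIC),0,0,0,400,cv2.BORDER_CONSTANT)]))
E
```

```text
time_s: 3.7
position: [0.3806, 0.3205, 0.2656]
tcp_rot: [[-0.348, 0.937, 0.003], [0.937, 0.348, 0.001], [0.0, 0.003, -1.0]]
force: [-0.3, 0.0, -2.4]
opening: 0.343
grasp_force: 30.0
```

View pics/cr.png

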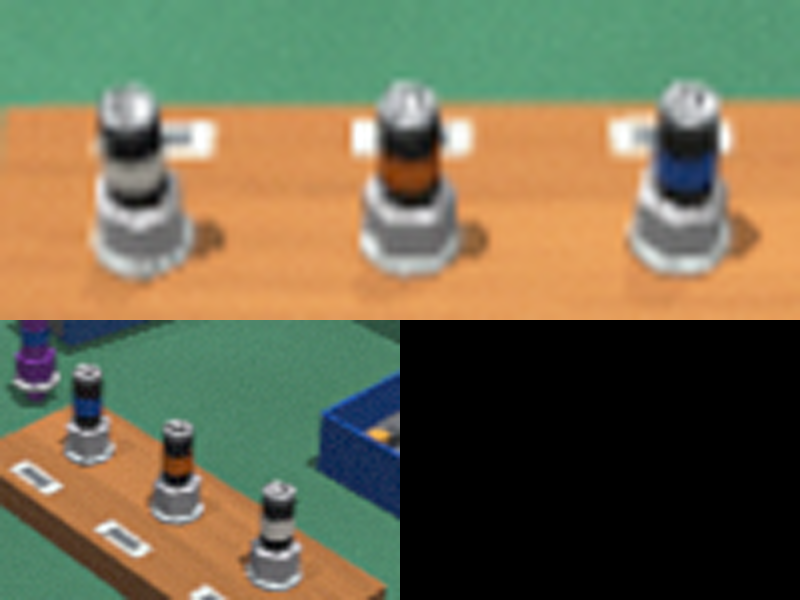

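The crop shows the blue-band unit's top face at scene crop px (689,102) and side crop px (88,51), the rightmost well seen from the front.

Run:
```python
from h import *
a=cam("scene"); b=cam("side")
for n,p,q in [("blue",(689,102),(88,51)),("orange",(408,103),(178,107)),("white",(128,105),(281,170))]:
    p=(p[0]/8+214.5,p[1]/8+194.5);q=(q[0]/4+219.6,q[1]/4+154.6)
    print(n,onz(a,*p,.103).round(4),onz(b,*q,.103).round(4),tri([ray(a,*p),ray(b,*q)]).round(4))
t=[.608,.231,.2645]; print(rel(t,bot.read_state()["tcp_rot"]))
```

```text
blue [0.6044 0.2307 0.103 ] [0.6056 0.2307 0.103 ] [0.6051 0.2304 0.1035]
orange [0.6036 0.131  0.103 ] [0.6048 0.1311 0.103 ] [0.6043 0.1309 0.1035]
white [0.6034 0.0313 0.103 ] [0.6049 0.0299 0.103 ] [0.6044 0.0306 0.1033]
(array([-0.1629,  0.1838, -0.002 ]), array([0., 0., 0.]))
```

```bash
echo '[{"tx":-0.01,"ty":0.011,"tz":0.001,"jaw":0},{"tx":-0.04,"ty":0.044,"tz":0.001,"jaw":0},{"tx":-0.07,"ty":0.077,"tz":0.001,"jaw":0},{"tx":-0.1,"ty":0.11,"tz":0.001,"jaw":0},{"tx":-0.13,"ty":0.143,"tz":0.001,"jaw":0},{"tx":-0.152,"ty":0.168,"tz":0.001,"jaw":0},{"tx":-0.162,"ty":0.179,"tz":0.001,"jaw":0},{"tx":-0.162,"ty":0.179,"tz":0.001,"jaw":0},{"tx":-0.162,"ty":0.179,"tz":0.001,"jaw":0},{"tx":-0.162,"ty":0.179,"tz":0.001,"jaw":0}]' | python3 -m handwheel
echo '[{"jaw":0},{"jaw":0},{"jaw":0},{"jaw":0},{"jaw":0},{"jaw":0},{"jaw":0},{"jaw":0},{"jaw":0},{"jaw":0},{"jaw":0},{"jaw":0},{"jaw":0},{"jaw":0}]' | python3 -m handwheel
python3 - <<'E'
from h import *
c=cam("side"); cv2.imwrite("pics/s2.png",cv2.resize(c["img"][120:250,180:320,::-1],None,fx=4,fy=4,interpolation=cv2.INTER_CUBIC))
s=bot.read_state();print(s["position"],s["tcp_rot"],rel([.3802,.3203,.2656]))
E
```

```text
time_s: 4.8
position: [0.6023, 0.2316, 0.263]
tcp_rot: [[-0.35, 0.937, -0.003], [0.937, 0.35, -0.0], [0.001, -0.002, -1.0]]
force: [1.3, -0.1, -1.1]
opening: 0.344
grasp_force: 30.0
time_s: 6.2
position: [0.6043, 0.2308, 0.2635]
tcp_rot: [[-0.348, 0.937, -0.0], [0.937, 0.348, -0.0], [-0.0, -0.0, -1.0]]
force: [-0.3, -0.5, -1.5]
opening: 0.344
grasp_force: 30.0
[0.60432471 0.23076964 0.26354834] [[-3.48442584e-01  9.37330126e-01  2.97026860e-05]
 [ 9.37330126e-01  3.48442585e-01 -1.27783993e-05]
 [-2.23272593e-05  2.33886839e-05 -9.99999999e-01]] (array([ 0.162 , -0.1789, -0.0021]), array([0., 0., 0.]))
```

View pics/s2.png

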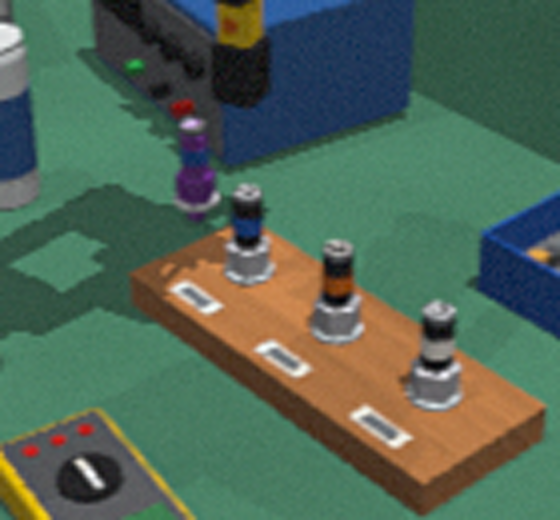

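The side view shows the scanner hanging vertically above the blue-band unit (about (240,95) over (247,190)). I'll hold a little longer, then return it.

```bash
echo '[{"jaw":0},{"jaw":0},{"jaw":0},{"jaw":0},{"tx":0.01,"ty":-0.011,"tz":-0.001,"jaw":0},{"tx":0.04,"ty":-0.044,"tz":-0.001,"jaw":0},{"tx":0.07,"ty":-0.077,"tz":-0.001,"jaw":0},{"tx":0.1,"ty":-0.11,"tz":-0.001,"jaw":0},{"tx":0.13,"ty":-0.143,"tz":-0.001,"jaw":0},{"tx":0.152,"ty":-0.168,"tz":-0.001,"jaw":0},{"tx":0.162,"ty":-0.179,"tz":-0.001,"jaw":0},{"tx":0.162,"ty":-0.179,"tz":-0.001,"jaw":0},{"tx":0.162,"ty":-0.179,"tz":-0.001,"jaw":0},{"tx":0.162,"ty":-0.179,"tz":-0.001,"jaw":0}]' | python3 -m handwheel
echo '[{"tz":0.01,"jaw":0},{"tz":0.04,"jaw":0},{"tz":0.07,"jaw":0},{"tz":0.1,"jaw":0},{"tz":0.13,"jaw":0},{"tz":0.155,"jaw":0},{"tz":0.165,"jaw":0},{"tz":0.17,"jaw":0},{"tz":0.171,"jaw":0},{"tz":0.171,"jaw":0},{"tz":0.171,"jaw":0}]' | python3 -m handwheel
```

```text
time_s: 7.65
position: [0.382, 0.3201, 0.2647]
tcp_rot: [[-0.347, 0.938, 0.002], [0.938, 0.347, 0.0], [-0.0, 0.002, -1.0]]
force: [0.1, -1.0, -1.0]
opening: 0.338
grasp_force: 30.0
time_s: 8.75
position: [0.381, 0.3206, 0.0942]
tcp_rot: [[-0.348, 0.937, 0.002], [0.937, 0.348, 0.001], [0.0, 0.002, -1.0]]
force: [0.2, 0.2, -1.0]
opening: 0.343
grasp_force: 30.0
```

```bash
echo '[{"tz":0.001,"jaw":0},{"tz":0.001,"jaw":0},{"tz":0.001,"jaw":0.5},{"tz":0.001,"jaw":0.7},{"tz":0.001,"jaw":0.7},{"tz":-0.01,"jaw":0.7},{"tz":-0.04,"jaw":0.7},{"tz":-0.08,"jaw":0.7},{"tz":-0.12,"jaw":0.7},{"tz":-0.16,"jaw":0.7},{"tz":-0.17,"jaw":0.7}]' | python3 -m handwheel
python3 - <<'E'
from h import *
c=cam("wrist"); s=bot.read_state(); print(s["position"],s["joint_positions"])
cv2.imwrite("pics/w3.png",c["img"][:,:,::-1])
E
```

```text
time_s: 9.85
position: [0.3823, 0.3215, 0.2687]
tcp_rot: [[-0.349, 0.937, 0.009], [0.937, 0.349, 0.005], [0.001, 0.01, -1.0]]
force: [0.8, 1.6, 0.0]
opening: 0.701
grasp_force: 0.0
[0.38202453 0.32139712 0.26818958] [2.72259450e+01 1.70025403e+01 9.68699771e+01 2.64457894e-03
 6.56047313e+01 6.82132585e+00]
```

View pics/w3.png

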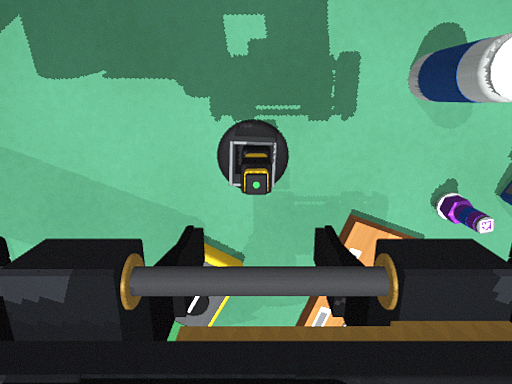

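The scanner stands in its stand (dot at (257,185), tail square to the pocket) and the fingers are clear. Next I'll look at the transducer from above.

```bash
echo '[{"tx":-0.03,"ty":0.03,"jaw":0.7},{"tx":-0.06,"ty":0.065,"jaw":0.7},{"tx":-0.09,"ty":0.1,"tz":0.02,"jaw":0.7},{"tx":-0.12,"ty":0.13,"tz":0.04,"jaw":0.6},{"tx":-0.145,"ty":0.16,"tz":0.06,"jaw":0.6},{"tx":-0.163,"ty":0.177,"tz":0.078,"jaw":0.6},{"tx":-0.163,"ty":0.177,"tz":0.078,"jaw":0.6},{"tx":-0.163,"ty":0.177,"tz":0.078,"jaw":0.6},{"tx":-0.163,"ty":0.177,"tz":0.078,"jaw":0.6}]' | python3 -m handwheel
python3 - <<'E'
from h import *
c=cam("wrist"); s=bot.read_state(); print(s["position"],s["joint_positions"])
np.savez("w4.npz",**c)
u,v=proj(c,[.605,.2305,.06]).astype(int); print(u,v)
im=c["img"][v-50:v+60,u-70:u+70]; cv2.imwrite("pics/w4.png",cv2.resize(im[:,:,::-1],None,fx=5,fy=5,interpolation=cv2.INTER_CUBIC))
E
```

```text
time_s: 10.8
position: [0.6014, 0.2297, 0.1854]
tcp_rot: [[-0.349, 0.937, -0.002], [0.937, 0.349, 0.0], [0.001, -0.001, -1.0]]
force: [-1.0, -0.4, -0.5]
opening: 0.6
grasp_force: 0.0
[0.60163268 0.22990701 0.18599814] [ 1.09827700e+01  3.40033638e+01  8.12296457e+01  1.59289909e-02
  6.47864654e+01 -9.48005468e+00]
260 183
```

View pics/w4.png

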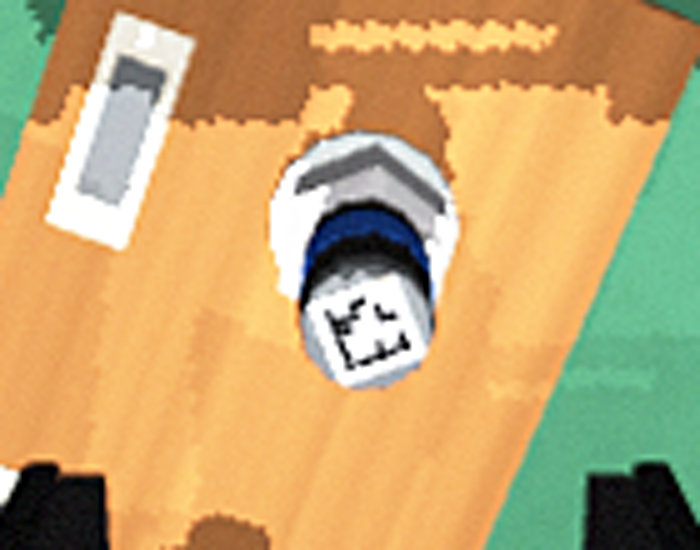

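Run:
```python
from h import *
c=np.load("w4.npz"); u0,v0=260-70,183-50
f=lambda p,z:onz(c,p[0]/5+u0-.4,p[1]/5+v0-.4,z)
ang=lambda a,b:np.degrees(np.arctan2(*(b-a)[1::-1])).round(1)
V=[f(p,.057) for p in [(295,190),(377,143),(445,208)]]
print("hex edges",[(ang(V[i],V[i+1]),np.linalg.norm(V[i]-V[i+1]).round(4)) for i in (0,1)])
print("hex centre from vertices",V[0]+V[2]-V[1])
Q=[f(p,.103) for p in [(305,310),(388,272),(434,348),(352,388)]]
print("code",sum(Q)/4,[(ang(Q[i-1],Q[i]),np.linalg.norm(Q[i]-Q[i-1]).round(4)) for i in range(4)])
# dark code pixels
g=c["img"].mean(2)
# collar ring: sample brightness/saturation around the collar top at z=.035
im=c["img"].astype(float)
for ctr in [(.605,.2305)]:
  for a in range(0,360,10):
    p=np.array([ctr[0]+.0172*np.cos(np.radians(a)),ctr[1]+.0172*np.sin(np.radians(a)),.035]); q=proj(c,p)
    r=cv2.remap(im,np.float32([[q[0]]]),np.float32([[q[1]]]),cv2.INTER_LINEAR)[0,0]; print(a,q.round(0),r.round())
```

```text
hex edges [(np.float64(50.8), np.float64(0.0175)), (np.float64(-23.4), np.float64(0.0176))]
hex centre from vertices [0.6064476  0.23071388 0.057     ]
code [0.607073   0.23066112 0.103     ] [(np.float64(140.2), np.float64(0.0151)), (np.float64(46.0), np.float64(0.0146)), (np.float64(-38.9), np.float64(0.0147)), (np.float64(-132.1), np.float64(0.0148))]
0 [277. 183.] [255. 255. 255.]
10 [277. 180.] [238. 237. 239.]
20 [278. 178.] [255. 255. 255.]
30 [278. 175.] [ 98.  97. 102.]
40 [277. 172.] [103. 103. 108.]
50 [276. 169.] [199. 203. 204.]
60 [274. 167.] [236. 240. 239.]
70 [272. 165.] [232. 237. 237.]
80 [269. 163.] [236. 241. 242.]
90 [267. 162.] [223. 231. 232.]
100 [264. 161.] [219. 227. 226.]
110 [261. 160.] [231. 239. 240.]
120 [258. 161.] [213. 221. 223.]
130 [255. 161.] [223. 231. 234.]
140 [252. 163.] [191. 197. 197.]
150 [250. 164.] [204. 184. 172.]
160 [247. 166.] [233. 225. 219.]
170 [246. 169.] [238. 214. 191.]
180 [244. 172.] [240. 209. 180.]
190 [244. 174.] [252. 231. 202.]
200 [243. 177.] [246. 205. 159.]
210 [244. 180.] [251. 231. 208.]
220 [245. 183.] [252. 233. 199.]
230 [246. 186.] [254. 250. 240.]
240 [247. 188.] [255. 255. 255.]
250 [250. 190.] [140. 153. 170.]
260 [252. 192.] [134. 140. 145.]
270 [255. 193.] [253. 254. 254.]
280 [258. 194.] [255. 255. 255.]
290 [260. 194.] [47. 48. 49.]
300 [263. 194.] [248. 249. 250.]
310 [266. 193.] [255. 255. 255.]
320 [269. 192.] [255. 255. 255.]
330 [271. 190.] [181. 188. 194.]
340 [274. 188.] [12. 12. 11.]
350 [275. 186.] [112. 135. 178.]
```

Run:
```python
from h import *
c=np.load("w4.npz"); im=c["img"].astype(np.float32)
for r in (.0155,.0175,.0185):
  o=[]
  for a in range(0,360,6):
    p=np.array([.6065+r*np.cos(np.radians(a)),.2307+r*np.sin(np.radians(a)),.035]); q=proj(c,p)
    v=cv2.remap(im,np.float32([[q[0]]]),np.float32([[q[1]]]),cv2.INTER_LINEAR)[0,0]; o.append(f"{a}:{v[0]:.0f}/{v[2]:.0f}")
  print(r," ".join(o))
np.set_printoptions(linewidth=250)
print(c["img"][155:200,242:284,2])
```

```text
0.0155 0:255/254 6:236/237 12:239/240 18:255/255 24:255/255 30:156/158 36:98/103 42:95/99 48:121/123 54:153/155 60:199/203 66:227/232 72:222/228 78:208/215 84:199/202 90:162/167 96:113/115 102:103/104 108:135/140 114:160/166 120:204/208 126:240/244 132:215/219 138:222/224 144:204/209 150:160/164 156:146/151 162:104/107 168:139/145 174:214/219 180:252/254 186:255/255 192:255/255 198:254/255 204:254/255 210:254/254 216:254/254 222:255/255 228:255/255 234:233/249 240:122/201 246:4/17 252:52/55 258:176/188 264:183/194 270:242/244 276:255/255 282:216/220 288:98/103 294:249/249 300:247/249 306:255/255 312:255/255 318:253/254 324:206/216 330:134/143 336:25/24 342:5/9 348:54/145 354:224/233
0.0175 0:252/255 6:255/255 12:255/255 18:255/255 24:250/252 30:231/238 36:222/228 42:219/217 48:216/228 54:229/241 60:223/234 66:228/237 72:226/235 78:223/234 84:228/238 90:232/241 96:225/237 102:198/208 108:237/246 114:233/241 120:230/237 126:228/240 132:225/233 138:232/240 144:219/231 150:225/232 156:252/255 162:254/254 168:255/255 174:255/255 180:254/255 186:255/255 192:255/255 198:255/255 204:255/255 
[... 486 characters left out ...]
02:193/189 108:182/182 114:195/202 120:198/195 126:166/168 132:202/194 138:202/208 144:177/170 150:187/151 156:209/222 162:234/222 168:234/188 174:232/175 180:246/214 186:252/255 192:252/224 198:249/191 204:250/203 210:253/245 216:253/214 222:255/255 228:254/234 234:254/255 240:255/255 246:193/214 252:10/20 258:217/225 264:255/255 270:230/232 276:255/255 282:164/170 288:163/169 294:255/255 300:91/97 306:204/210 312:246/246 318:247/249 324:181/195 330:118/128 336:13/20 342:204/238 348:252/242 354:250/230
[[ 69  64  57 ... 116 120 124]
 [ 55  61  59 ... 114 123 125]
 [111  72  59 ... 123 127 126]
 ...
 [122 119 121 ... 108 101  99]
 [120 118 122 ... 105 100 100]
 [119 120 116 ...  98 100 102]]
```

The crop shows the code square around (368,330) and hex base corners at about 41°, 101° and 162° in world. So the sensor's x axis is about 41° (the code edges agree), with its centre near (0.6065, 0.2307). Now I'll look at the port with empty fingers.

```bash
echo '[{"tx":-0.416,"ty":-0.21,"tz":-0.006,"jaw":0.6},{"tx":-0.416,"ty":-0.21,"tz":-0.006,"jaw":0.6},{"tx":-0.416,"ty":-0.21,"tz":-0.006,"jaw":0.6},{"tx":-0.416,"ty":-0.21,"tz":-0.006,"jaw":0.6},{"tx":-0.416,"ty":-0.21,"tz":-0.006,"jaw":0.6},{"tx":-0.416,"ty":-0.21,"tz":-0.006,"jaw":0.6},{"tx":-0.416,"ty":-0.21,"tz":-0.006,"jaw":0.6},{"tx":-0.416,"ty":-0.21,"tz":-0.006,"jaw":0.6},{"tx":-0.416,"ty":-0.21,"tz":-0.006,"jaw":0.6},{"tx":-0.416,"ty":-0.21,"tz":-0.006,"jaw":0.6},{"tx":-0.416,"ty":-0.21,"tz":-0.006,"jaw":0.6},{"tx":-0.416,"ty":-0.21,"tz":-0.006,"jaw":0.6},{"tx":-0.416,"ty":-0.21,"tz":-0.006,"jaw":0.6},{"tx":-0.416,"ty":-0.21,"tz":-0.006,"jaw":0.6}]' | python3 -m handwheel
python3 - <<'E'
from h import *
c=cam("wrist"); s=bot.read_state(); print(s["position"],s["joint_positions"],s["qvel"].round(2))
np.savez("w5.npz",**c)
u,v=proj(c,[.55,-.233,.053]).astype(int); print(u,v)
im=c["img"][v-62:v+63,u-75:u+75]; cv2.imwrite("pics/w5.png",cv2.resize(im[:,:,::-1],(750,600*125//120-25),interpolation=cv2.INTER_CUBIC)); print(im.shape)
E
```

```text
time_s: 12.25
position: [0.5511, -0.2317, 0.1917]
tcp_rot: [[-0.351, 0.936, -0.0], [0.936, 0.351, 0.001], [0.001, -0.0, -1.0]]
force: [0.1, 0.4, 0.3]
opening: 0.604
grasp_force: 0.0
[ 0.55112107 -0.23199083  0.19163793] [-3.35315308e+01  3.02187925e+01  8.78911479e+01  1.13944521e-02
  6.19133604e+01 -5.40754523e+01] [-0.42  0.24 -0.32 -0.17 -0.11 -0.07]
255 180
(125, 150, 3)
```

View pics/w5.png

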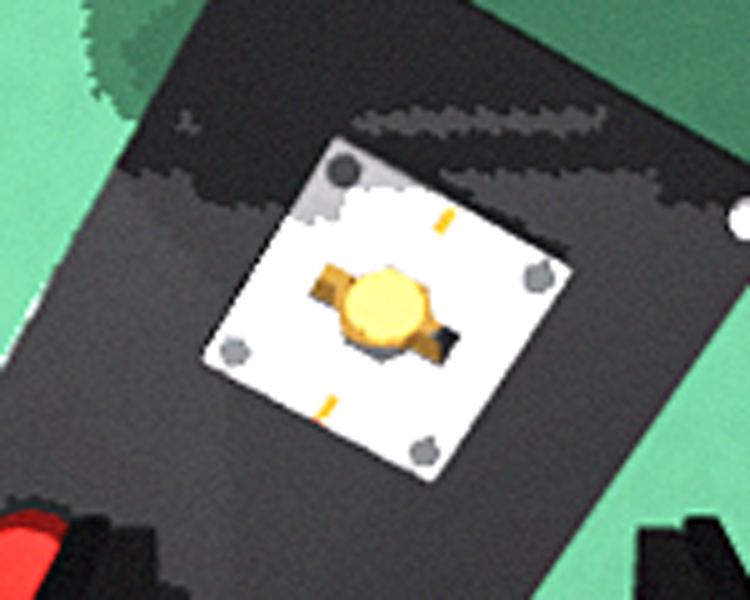

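The crop shows the port flange (corners (335,138), (573,268), (432,482), (203,355)), orange marks at (445,220) and (327,408), and the slots between (320,282) and (450,345). I'll compute its pose.

Run:
```python
from h import *
c=np.load("w5.npz"); im=c["img"]; u0,v0=255-75,180-62
ang=lambda a,b:np.degrees(np.arctan2(*(b-a)[1::-1])).round(2)
g=lambda p,z=.053:onz(c,(p[0]+.5)/5-.5+u0,(p[1]+.5)/4.8-.5+v0,z)
Q=[g(p) for p in [(335,138),(573,268),(432,482),(203,355)]]
print("hand",sum(Q)/4,[(ang(Q[i-1],Q[i]),np.linalg.norm(Q[i]-Q[i-1]).round(4)) for i in range(4)])
sub=im[v0:v0+125,u0:u0+150]; hsv=cv2.cvtColor(sub,cv2.COLOR_RGB2HSV)
w=((hsv[...,1]<40)&(hsv[...,2]>115)).astype(np.uint8); cs,_=cv2.findContours(w,0,1)
k=max(cs,key=cv2.contourArea)[:,0]; P=np.float32([onz(c,u+u0,v+v0,.053)[:2]*1000 for u,v in k])
print("rect",cv2.minAreaRect(P))
o=((hsv[...,0]>12)&(hsv[...,0]<28)&(hsv[...,1]>150)).astype(np.uint8)
n,_,st,ce=cv2.connectedComponentsWithStats(o)
for i in range(1,n):
  if st[i,4]>4: print(st[i],ce[i],onz(c,*(ce[i]+[u0,v0]),.053).round(4))
M=[g((445,220)),g((327,408))]; print("marks",(M[0]+M[1])/2,ang(M[1],M[0]))
S=[g((320,280)),g((448,345))]; print("slots", (S[0]+S[1])/2, ang(S[0],S[1]),np.linalg.norm(S[0]-S[1]))
# sensor code via dots: base check
```

```text
hand [ 0.55214099 -0.23455128  0.053     ] [(np.float64(79.93), np.float64(0.0514)), (np.float64(-9.16), np.float64(0.0524)), (np.float64(-99.71), np.float64(0.053)), (np.float64(169.06), np.float64(0.0527))]
rect ((552.1799926757812, -234.95643615722656), (53.412261962890625, 53.1762809753418), 80.13178253173828)
[87 44  4  4  9] [88.66666667 45.44444444] [ 0.556  -0.2126  0.053 ]
[ 63  55  25  20 117] [74.33333333 64.94017094] [ 0.5499 -0.2354  0.053 ]
[64 83  3  4  7] [65.         84.71428571] [ 0.5484 -0.2575  0.053 ]
marks [ 0.55213107 -0.23498746  0.053     ] 80.35
slots [ 0.55181326 -0.2344442   0.053     ] -8.06 0.028232274264559973
```

```bash
echo '[{"tx":0.414,"ty":0.214,"az":-50.5,"jaw":0.6},{"tx":0.414,"ty":0.214,"az":-50.5,"jaw":0.6},{"tx":0.414,"ty":0.214,"az":-50.5,"jaw":0.6},{"tx":0.414,"ty":0.214,"az":-50.5,"jaw":0.6},{"tx":0.414,"ty":0.214,"az":-50.5,"jaw":0.6},{"tx":0.414,"ty":0.214,"az":-50.5,"jaw":0.6},{"tx":0.414,"ty":0.214,"az":-50.5,"jaw":0.6},{"tx":0.414,"ty":0.214,"az":-50.5,"jaw":0.6},{"tx":0.414,"ty":0.214,"az":-50.5,"jaw":0.6},{"tx":0.414,"ty":0.214,"az":-50.5,"jaw":0.6},{"tx":0.414,"ty":0.214,"az":-50.5,"jaw":0.6},{"tx":0.414,"ty":0.214,"az":-50.5,"jaw":0.6},{"tx":0.414,"ty":0.214,"az":-50.5,"jaw":0.6},{"tx":0.414,"ty":0.214,"az":-50.5,"jaw":0.6},{"tx":0.414,"ty":0.214,"az":-50.5,"jaw":0.6}]' | python3 -m handwheel
python3 - <<'E'
from h import *
c=cam("wrist"); np.savez("w6.npz",**c); im=c["img"].astype(np.float32)
s=bot.read_state(); print(s["position"],s["tcp_rot"][:,1])
# ring brightness for hex vertices / collar check from this new view, and code centre
for ctr in [(.606,.2306)]:
  for r in (.0155,.0178):
    print(r," ".join(f"{a}:{cv2.remap(im,*[np.float32([[x]]) for x in proj(c,[ctr[0]+r*np.cos(np.radians(a)),ctr[1]+r*np.sin(np.radians(a)),.035])],cv2.INTER_LINEAR)[0,0].mean():.0f}" for a in range(0,360,6)))
hsv=cv2.cvtColor(c["img"],cv2.COLOR_RGB2HSV); u,v=proj(c,[.606,.2306,.103]).astype(int)
w=((hsv[...,1]<60)&(hsv[...,2]>200)).astype(np.uint8)[v-12:v+13,u-12:u+13]
print(u,v); print(c["img"][v-14:v+15,u-14:u+15].mean(2).astype(int)//26)
print(rel([.606,.2306,.038],down(71)))
E
```

```text
time_s: 13.8
position: [0.6074, 0.227, 0.1917]
tcp_rot: [[-0.944, 0.329, -0.0], [0.329, 0.944, -0.0], [0.0, -0.0, -1.0]]
force: [0.3, -0.3, -0.3]
opening: 0.598
grasp_force: 0.0
[0.60744298 0.2273374  0.19166993] [ 3.29198741e-01  9.44260652e-01 -9.78545676e-05]
0.0155 0:152 6:239 12:147 18:117 24:77 30:17 36:72 42:147 48:204 54:201 60:197 66:203 72:207 78:215 84:194 90:112 96:95 102:107 108:147 114:205 120:221 126:246 132:235 138:237 144:217 150:196 156:148 162:107 168:154 174:202 180:222 186:237 192:239 198:247 204:222 210:216 216:153 222:110 228:101 234:120 240:199 246:205 252:200 258:190 264:198 270:196 276:199 282:177 288:96 294:14 300:53 306:110 312:103 318:216 324:207 330:32 336:26 342:98 348:54 354:37
0.0178 0:211 6:247 12:236 18:128 24:70 30:64 36:201 42:206 48:218 54:231 60:226 66:235 72:226 78:223 84:228 90:240 96:221 102:222 108:231 114:240 120:230 126:220 132:220 138:236 144:211 150:214 156:213 162:229 168:211 174:208 180:205 186:218 192:211 198:192 204:190 210:218 216:203 222:226 228:234 234:230 240:217 246:200 252:198 258:227 264:222 270:217 276:194 282:196 288:199 294
[... 1223 characters left out ...]
 9 9 9 6 3 9 9 6 3 4 6 7]
 [7 7 6 6 8 9 9 8 4 0 1 4 7 4 0 3 9 9 9 9 9 9 9 8 5 4 4 5 7]
 [7 7 7 6 5 6 9 9 9 8 3 0 2 1 0 9 9 9 6 7 9 9 9 5 4 4 4 6 7]
 [7 7 7 5 3 3 5 6 9 9 9 6 2 0 1 5 8 6 1 2 9 9 6 4 4 4 4 6 7]
 [7 7 7 7 5 3 3 3 5 7 9 9 9 6 1 0 2 1 0 5 9 8 4 3 4 5 6 7 7]
 [7 7 7 7 6 5 4 3 3 4 5 8 9 9 9 8 3 0 3 9 9 6 3 3 5 6 7 7 7]
 [7 7 7 7 7 7 6 4 4 3 3 4 5 7 9 9 8 5 8 9 8 4 3 4 6 7 7 7 7]
 [7 7 7 7 7 6 7 6 4 4 3 3 3 4 6 9 9 9 9 9 5 3 4 6 7 7 7 7 7]
 [7 7 7 7 6 7 7 6 6 6 4 4 3 3 3 5 6 8 9 7 5 6 7 7 7 7 7 7 7]
 [7 7 7 7 7 7 7 6 7 6 6 6 5 6 4 3 4 6 7 7 6 7 7 7 7 7 7 7 7]
 [7 7 7 7 7 7 7 7 7 6 6 7 6 7 7 7 7 7 7 7 7 7 7 7 7 7 7 7 7]]
(array([0.0024, 0.0026, 0.1537]), array([-0.01, -0.  , -0.22]))
```

```bash
echo '[{"tx":0.002,"ty":0.002,"tz":0.02,"az":-1,"jaw":0.55},{"tx":0.002,"ty":0.002,"tz":0.05,"az":-1,"jaw":0.55},{"tx":0.002,"ty":0.002,"tz":0.065,"az":-1,"jaw":0.55},{"tx":0.002,"ty":0.002,"tz":0.07,"az":-1,"jaw":0.55},{"tx":0.002,"ty":0.002,"tz":0.07,"az":-1,"jaw":0.55}]' | python3 -m handwheel
python3 - <<'E'
from h import *
c=cam("wrist"); s=bot.read_state(); print(s["position"],s["tcp_rot"][:,1])
print(rel([.606,.2306,.038],down(72)), onz(np.load("w6.npz"),261.9,190.9,.103))
E
```

```text
time_s: 14.35
position: [0.6058, 0.2309, 0.121]
tcp_rot: [[-0.95, 0.311, -0.001], [0.311, 0.95, -0.0], [0.001, -0.001, -1.0]]
force: [0.4, 0.1, -0.9]
opening: 0.55
grasp_force: 0.0
[0.60652069 0.23108729 0.1219511 ] [3.11095360e-01 9.50378639e-01 3.44916130e-04]
(array([ 0.0004, -0.0007,  0.084 ]), array([ 0.02,  0.03, -0.13])) [0.60610034 0.2306794  0.103     ]
```

```bash
echo '[{"tz":0.02,"jaw":0.55},{"tz":0.045,"jaw":0.55},{"tz":0.065,"jaw":0.55},{"tz":0.078,"jaw":0.55},{"tz":0.083,"jaw":0.55},{"tz":0.083,"jaw":0.55},{"tz":0.083,"jaw":0.55},{"tz":0.083,"jaw":0},{"tz":0.083,"jaw":0},{"tz":0.083,"jaw":0},{"tz":0.083,"jaw":0},{"tz":0.083,"jaw":0},{"tz":0.083,"jaw":0}]' | python3 -m handwheel
python3 - <<'E'
from h import *
s=bot.read_state(); print(s["position"],s["tcp_rot"],s["opening"]*87,s["moment"])
E
```

```text
time_s: 15.7
position: [0.6062, 0.2312, 0.0391]
tcp_rot: [[-0.951, 0.311, 0.001], [0.311, 0.951, -0.0], [-0.001, 0.0, -1.0]]
force: [-1.0, -0.7, 4.5]
opening: 0.342
grasp_force: 30.0
[0.60624693 0.23116944 0.03910502] [[-9.50500320e-01  3.10722866e-01  6.64619305e-04]
 [ 3.10722907e-01  9.50500538e-01 -4.31383172e-05]
 [-6.45125069e-04  1.65509458e-04 -9.99999778e-01]] 29.764259006825778 [-0.13419999  0.19427123 -0.0183449 ]
```

```bash
echo '[{"tz":-0.01,"jaw":0},{"tz":-0.03,"jaw":0},{"tz":-0.07,"jaw":0},{"tz":-0.11,"jaw":0},{"tz":-0.14,"jaw":0},{"tz":-0.15,"jaw":0},{"tz":-0.15,"jaw":0}]' | python3 -m handwheel
echo '[{"tx":-0.003,"ty":-0.015,"az":5,"jaw":0},{"tx":-0.012,"ty":-0.06,"az":12,"jaw":0},{"tx":-0.021,"ty":-0.105,"az":19,"jaw":0},{"tx":-0.03,"ty":-0.15,"az":26,"jaw":0},{"tx":-0.039,"ty":-0.195,"az":33,"jaw":0},{"tx":-0.048,"ty":-0.24,"az":40,"jaw":0},{"tx":-0.057,"ty":-0.285,"az":47,"jaw":0},{"tx":-0.066,"ty":-0.33,"az":51.7,"jaw":0},{"tx":-0.075,"ty":-0.375,"az":51.7,"jaw":0},{"tx":-0.084,"ty":-0.42,"az":51.7,"jaw":0},{"tx":-0.09,"ty":-0.445,"az":51.7,"jaw":0},{"tx":-0.093,"ty":-0.46,"az":51.7,"jaw":0},{"tx":-0.093,"ty":-0.46,"az":51.7,"jaw":0},{"tx":-0.093,"ty":-0.46,"az":51.7,"jaw":0},{"tx":-0.093,"ty":-0.46,"az":51.7,"jaw":0},{"tx":-0.093,"ty":-0.46,"az":51.7,"jaw":0}]' | python3 -m handwheel
python3 - <<'E'
from h import *
s=bot.read_state(); print(s["position"],s["tcp_rot"],s["opening"]*87)
o=[]
for n in ("scene","side"):
    c=cam(n); np.savez(n+"7.npz",**c); p=s["position"]-[0,0,.027]; u,v=proj(c,p).astype(int); print(n,u,v,np.linalg.norm(p-c["C"][:3,3]))
    o.append(cv2.resize(c["img"][v-30:v+20,u-25:u+25,::-1],(400,400),interpolation=cv2.INTER_CUBIC))
cv2.imwrite("pics/c7.png",np.hstack(o))
E
```

```text
time_s: 16.4
position: [0.6066, 0.2314, 0.19]
tcp_rot: [[-0.95, 0.311, 0.003], [0.311, 0.95, 0.001], [-0.003, 0.002, -1.0]]
force: [0.3, 0.9, -1.5]
opening: 0.345
grasp_force: 30.0
time_s: 18.0
position: [0.5515, -0.2331, 0.1884]
tcp_rot: [[-0.347, 0.938, -0.001], [0.938, 0.347, 0.001], [0.001, -0.0, -1.0]]
force: [0.5, 0.0, -1.3]
opening: 0.341
grasp_force: 30.0
[ 0.55150849 -0.23309082  0.18842498] [[-3.47181962e-01  9.37797640e-01 -5.20642997e-04]
 [ 9.37797409e-01  3.47182266e-01  7.03191662e-04]
 [ 8.40209497e-04 -2.44122192e-04 -9.99999617e-01]] 29.665517540551768
scene 137 181 1.0561201477368425
side 363 239 0.8771456879785445
```

View pics/c7.png

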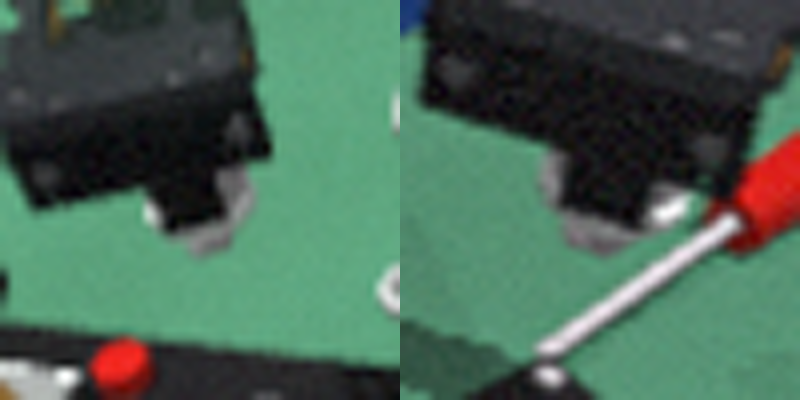

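The crops show the transducer held upright with its collar below the fingertips. A bright spot sits on the collar at (152,215) in scene and (668,205) in side. I'll check whether that is the lug mark.

Run:
```python
from h import *
s=bot.read_state(); P=s["position"]
for n,(u,v) in {"scene":(130.5,177.4),"side":(371,234)}.items():
    c=np.load(n+"7.npz")
    for z in (.184,.1815):
        q=onz(c,u,v,z)-P; print(n,z,q[:2].round(4),np.hypot(*q[:2]).round(4),np.degrees(np.arctan2(q[1],q[0])).round(0))
    # bright pixels near the collar
    h=cv2.cvtColor(c["img"],cv2.COLOR_RGB2HSV); u0,v0=proj(c,P-[0,0,.005]).astype(int)
    for vv in range(v0-8,v0+14):
        print(" ".join(f"{c['img'][vv,uu].mean():3.0f}{'*' if h[vv,uu,1]<40 and h[vv,uu,2]>185 else ' '}" for uu in range(u0-13,u0+14)))
# sensor white-mark test in the wrist view taken before grasp: radial profile on the collar's rim side
```

```text
scene 0.184 [ 0.0091 -0.0115] 0.0147 -52.0
scene 0.1815 [ 0.0062 -0.013 ] 0.0144 -64.0
 27   20   18   20   20   23   17   18   20   19   21   17   22   21   17   14   18   22   48   58   59   34   18   65  119  128  128 
 15   12   18   10   10   19   21   15   17   20   16   21   15   16   16   18   15    7   38   41   49   28   19   46  120  129  128 
 12   14   16   11   17   20   21   10    8   19   13   16   17   10   11    8   16   22   26   18   34   14   16   15  118  127  130 
 13   14    7   16   19   13   14   22   14   19   12   17   14   14   16   15   14   11   25    8   31   26   31   50  116  126  127 
 16   22   10   14   14   18   15   17   15   13   18   14   11   10   20   13   15   14   25   42   63   88   95  104  125  129  125 
 13   13   14   21   17   14   19   22   13   18   12   13   22   16   17   20   22   68   78   80  107  126  129  130  133  130  127 
 15   15   20    4   15   23   19   11   18   23   26   17   15   11   14   16   22   89   98   96  114  132  127  127  129  130  127 
 21   10   17   18   23   28   49   71   40   25   14   17   21   16
[... 4309 characters left out ...]
  200* 228* 203* 146   79 
115  115  117  118  117  117  114  114  108  102   96   93   99  106  115  119  114  113  116  130  194* 230* 218* 167  107   77   58 
113  121  112  119  113  114  115  115  120  118  111  108  114  117  122  114  113  128  155  198* 228* 203* 149   88   86  107  111 
116  115  114  116  115  116  115  118  114  118  122  119  118  116  117  113  125  192* 234* 223* 181  116   93  104  105  110  115 
117  117  117  115  117  117  115  117  115  116  118  117  115  111  120  147  201* 230* 210* 156   94   91  105  111  114  115  121 
111  119  116  115  117  119  113  117  116  116  113  112  114  124  173  223* 220* 192* 130   82   85  107  108  115  120  122  117
```

Run:
```python
from h import *
s=bot.read_state(); P=s["position"]; N=P-[0,0,.0271]
for n in ("scene","side"):
    c=np.load(n+"7.npz"); im=c["img"]; h=cv2.cvtColor(im,cv2.COLOR_RGB2HSV)
    u0,v0=proj(c,N).astype(int); print(n,"nose px",proj(c,N).round(1),"origin",u0-12,v0-10)
    for az in (-10,170,50,230,-70,110):
        a=np.radians(az); print(az,[(proj(c,N+[.0135*np.cos(a),.0135*np.sin(a),z])-[u0-12,v0-10]).round(1).tolist() for z in (.006,.0105)],end=" ")
    print("\ncollar low edge", (proj(c,N+[*( (c["C"][:2,3]-N[:2])/np.linalg.norm(c["C"][:2,3]-N[:2])*.019),.018])-[u0-12,v0-10]).round(1))
    for vv in range(v0-10,v0+5): print(f"{vv-v0+10:2d}"," ".join(f"{h[vv,uu,1]:3d}" for uu in range(u0-12,u0+13)))
```

```text
scene nose px [137.6 181.2] origin 125 171
-10 [[9.9, 11.7], [9.5, 10.5]] 170 [[14.1, 5.5], [13.7, 4.3]] 50 [[14.8, 10.6], [14.4, 9.4]] 230 [[9.3, 6.6], [8.8, 5.4]] -70 [[7.2, 9.7], [6.7, 8.5]] 110 [[16.9, 7.5], [16.5, 6.3]] 
collar low edge [12.3  9.4]
 0  90 105  27  57  64 107  68  40  64  78  64  46  68  60  48  46  17  41 106 112 107 108 115 115 113
 1  74  64 142  36  22  36  81  39  68  32  77  51  12  64   7   6   9  14 100 111 107 105 110 114 112
 2 191  81  78  26  59  27  21  19  54  64 109 120  85  22   6   5   5   7  73 105 109 110 111 116 113
 3  51  32 102  94  79  67  20  34  81  23  30   0 137 113   0   5   3   2  36  96 113 114 112 111 111
 4 108 105 114 114 100  68  35  51  61  51  97  28  96  78  12   3   5   6  20  96 113 116 111 111 111
 5 115 110 113 114 110  25   3  32  12  64  67  32  26  26  36   6   0   5  31  96 110 110 112 110 113
 6 109 110 110 110 108  25   9   5  33   0  13  80 159  43  85  10  11  17  67 104 111 111 108 111 111
 7 114 113 113 111 114  41  16  14 128 140  85  91  41  22   4   8  20  55 105 108 114 114 113 112 109
 8 108 114 112 109 113
[... 1799 characters left out ...]
04 110  98  44   2   2   2   6   4   6   3  26  11  14   7   4  26  85 114 113  51
 9 106 106 104 110 109 108  97  53  11  16   7   5   6   4   9   6   5  35  50  92 106 121 108  58   7
10 109 108 107 105 106 104 107  86  17   5   7  17  14  11   3  42  89 110 112 114 115  82  47   8   9
11 104 106 111 102 105 111 101 113  98  91  77  25   3  27  67 104 111 111 119 107  63   4  10   9   6
12 100 108 104 111 105 111 106 108 110 108 113 109  90  97 108 102 113 109  82  44   5   9  10   2  49
13 104 110 107 106 106 106 104 108 102 110 109 104 109 107 114 112 107  66   5   6   8  10  19  87 115
14 109 102 105 102 113 107 103 109 106 109 109 108 110 110 113  93  53   5   9   7   5  47 106 114 111
```

The silhouettes show a protrusion at 170° in the side view and −10° in the scene view, and none at the other candidates. The lugs therefore already lie along the comparator's x, and I can descend over the port.

```bash
python3 - <<'E'
from h import *
print(rel([.552,-.2347,.086],down(20.2)))
E
echo '[{"tx":-0.001,"tz":0.02,"jaw":0},{"tx":-0.001,"tz":0.05,"jaw":0},{"tx":-0.001,"tz":0.08,"jaw":0},{"tx":-0.001,"tz":0.095,"jaw":0},{"tx":-0.001,"tz":0.102,"jaw":0},{"tx":-0.001,"tz":0.102,"jaw":0},{"tx":-0.001,"tz":0.102,"jaw":0},{"tx":-0.001,"tz":0.102,"jaw":0}]' | python3 -m handwheel
python3 - <<'E'
from h import *
s=bot.read_state(); print(s["position"],s["force"],s["moment"])
print(rel([.552,-.2347,.086],down(20.2)))
E
```

```text
(array([-0.0011, -0.    ,  0.1027]), array([ 0.  , -0.01,  0.09]))
time_s: 18.9
position: [0.5526, -0.2363, 0.0878]
tcp_rot: [[-0.345, 0.938, 0.002], [0.938, 0.345, -0.001], [-0.002, 0.002, -1.0]]
force: [-0.1, 0.7, -1.4]
opening: 0.341
grasp_force: 30.0
[ 0.55264023 -0.23626518  0.08784058] [-0.06562226  0.67023963 -1.390648  ] [-0.02841181  0.00740068  0.0415504 ]
(array([ 0.0017, -0.0001,  0.0018]), array([0.09, 0.12, 0.  ]))
```

```bash
echo '[{"tx":0.0017,"jaw":0},{"tx":0.0017,"jaw":0},{"tx":0.0017,"jaw":0},{"tx":0.0017,"jaw":0},{"tx":0.0017,"jaw":0}]' | python3 -m handwheel
python3 - <<'E'
from h import *
s=bot.read_state(); print(s["position"],s["force"],s["qvel"].round(2))
print(rel([.552,-.2347,.086],down(20.2)))
a=cam("scene"); b=cam("side")
np.savez("sc8.npz",**a); np.savez("si8.npz",**b)
E
```

```text
time_s: 19.4
position: [0.5512, -0.2343, 0.0866]
tcp_rot: [[-0.345, 0.939, 0.0], [0.939, 0.345, -0.0], [-0.0, 0.0, -1.0]]
force: [-0.4, 0.4, -2.0]
opening: 0.34
grasp_force: 30.0
[ 0.55117257 -0.23431892  0.08661764] [-0.38727787  0.35104162 -1.99551806] [ 0.02  0.11  0.16 -0.08 -0.07 -0.08]
(array([-0.0006,  0.0006,  0.0006]), array([ 0.  ,  0.01, -0.01]))
```

```bash
echo '[{"tx":-0.0004,"ty":0.0004,"tz":0.003,"jaw":0},{"tx":-0.0004,"ty":0.0004,"tz":0.006,"jaw":0},{"tx":-0.0004,"ty":0.0004,"tz":0.009,"jaw":0},{"tx":-0.0004,"ty":0.0004,"tz":0.011,"jaw":0},{"tx":-0.0004,"ty":0.0004,"tz":0.011,"jaw":0}]' | python3 -m handwheel
echo '[{"tz":0.001,"jaw":0},{"tz":0.002,"jaw":0},{"tz":0.003,"jaw":0},{"tz":0.004,"jaw":0},{"tz":0.004,"jaw":0}]' | python3 -m handwheel
```

```text
time_s: 20.0
position: [0.5514, -0.2345, 0.075]
tcp_rot: [[-0.345, 0.938, -0.001], [0.938, 0.345, 0.0], [0.0, -0.001, -1.0]]
force: [0.2, -0.4, -1.2]
opening: 0.337
grasp_force: 30.0
time_s: 20.5
position: [0.5516, -0.2348, 0.0718]
tcp_rot: [[-0.345, 0.938, -0.0], [0.938, 0.345, -0.0], [-0.0, -0.0, -1.0]]
force: [-1.9, -0.5, 0.1]
opening: 0.346
grasp_force: 30.0
```

```bash
echo '[{"tz":0.001,"jaw":0},{"tz":0.002,"jaw":0},{"tz":0.003,"jaw":0},{"tz":0.004,"jaw":0},{"tz":0.005,"jaw":0},{"tz":0.005,"jaw":0}]' | python3 -m handwheel
echo '[{"tz":0.001,"jaw":0},{"tz":0.002,"jaw":0},{"tz":0.003,"jaw":0},{"tz":0.004,"jaw":0},{"tz":0.004,"jaw":0}]' | python3 -m handwheel
```

```text
time_s: 21.1
position: [0.5516, -0.2348, 0.0669]
tcp_rot: [[-0.345, 0.938, -0.0], [0.938, 0.345, -0.001], [-0.0, -0.0, -1.0]]
force: [-3.4, -2.4, 5.3]
opening: 0.342
grasp_force: 30.0
time_s: 21.6
position: [0.5516, -0.2348, 0.0633]
tcp_rot: [[-0.345, 0.938, 0.0], [0.938, 0.345, -0.001], [-0.001, -0.0, -1.0]]
force: [-4.2, -1.5, 8.0]
opening: 0.339
grasp_force: 30.0
```

```bash
echo '[{"tz":0.001,"jaw":0},{"tz":0.0015,"jaw":0},{"tz":0.002,"jaw":0},{"tz":0.002,"jaw":0},{"tz":0.002,"jaw":0}]' | python3 -m handwheel
```

```text
time_s: 22.1
position: [0.5516, -0.2348, 0.0621]
tcp_rot: [[-0.345, 0.938, 0.0], [0.938, 0.345, -0.001], [-0.001, -0.0, -1.0]]
force: [-5.5, -0.7, 11.5]
opening: 0.343
grasp_force: 30.0
```

```bash
echo '[{"tz":0.0006,"az":3,"jaw":0},{"tz":0.0006,"az":8,"jaw":0},{"tz":0.0006,"az":14,"jaw":0},{"tz":0.0006,"az":20,"jaw":0},{"tz":0.0006,"az":26,"jaw":0},{"tz":0.0006,"az":32,"jaw":0},{"tz":0.0006,"az":38,"jaw":0},{"tz":0.0006,"az":44,"jaw":0},{"tz":0.0006,"az":50,"jaw":0},{"tz":0.0006,"az":56,"jaw":0},{"tz":0.0006,"az":60,"jaw":0},{"tz":0.0006,"az":60,"jaw":0}]' | python3 -m handwheel
python3 - <<'E'
from h import *
s=bot.read_state(); print(s["moment"],s["joint_positions"])
E
```

```text
time_s: 23.3
position: [0.5495, -0.2358, 0.0622]
tcp_rot: [[0.639, 0.769, -0.004], [0.769, -0.639, -0.002], [-0.004, -0.002, -1.0]]
force: [-11.3, -4.5, 17.6]
opening: 0.345
grasp_force: 30.0
[-0.9828019   2.15469814  0.14767302] [-33.80000056  40.66944645  92.88182227  -0.32726252  46.57180992
   6.13852327]
```

```bash
echo '[{"tx":-0.001,"az":2,"jaw":0},{"tx":-0.002,"ty":-0.001,"az":7,"jaw":0},{"tx":-0.002,"ty":-0.001,"az":12,"jaw":0},{"tx":-0.002,"ty":-0.001,"az":17,"jaw":0},{"tx":-0.002,"ty":-0.001,"az":22,"jaw":0},{"tx":-0.002,"ty":-0.001,"az":26,"jaw":0},{"tx":-0.002,"ty":-0.001,"az":28,"jaw":0},{"tx":-0.002,"ty":-0.001,"az":28,"jaw":0}]' | python3 -m handwheel
python3 - <<'E'
from h import *
s=bot.read_state(); print(s["position"],s["moment"],s["force"],np.degrees(np.arctan2(s["tcp_rot"][1,1],s["tcp_rot"][0,1])))
E
```

```text
time_s: 24.1
position: [0.5487, -0.2355, 0.0621]
tcp_rot: [[0.925, 0.379, -0.002], [0.379, -0.925, -0.001], [-0.002, -0.0, -1.0]]
force: [-7.2, 0.1, 16.1]
opening: 0.339
grasp_force: 30.0
[ 0.54869577 -0.23547435  0.0620805 ] [-0.18946297  1.52452955  0.23062175] [-7.2283939   0.08492782 16.06318931] -67.72408647645311
```

```bash
for i in 1; do echo '[{"tx":-0.001,"az":1.5,"jaw":0},{"tx":-0.001,"az":3,"jaw":0},{"tx":-0.001,"az":4,"jaw":0},{"tx":-0.001,"az":4,"jaw":0}]' | python3 -m handwheel; done
python3 - <<'E'
from h import *
s=bot.read_state(); print(s["moment"],np.degrees(np.arctan2(s["tcp_rot"][1,1],s["tcp_rot"][0,1])))
E
echo '[{"az":1.5,"jaw":0},{"az":3,"jaw":0},{"az":4,"jaw":0},{"az":4,"jaw":0},{"az":4,"jaw":0}]' | python3 -m handwheel
python3 - <<'E'
from h import *
s=bot.read_state(); print(s["moment"],np.degrees(np.arctan2(s["tcp_rot"][1,1],s["tcp_rot"][0,1])),s["joint_positions"][5],s["tau"])
E
```

```text
time_s: 24.5
position: [0.5485, -0.2355, 0.062]
tcp_rot: [[0.95, 0.313, -0.0], [0.313, -0.95, -0.0], [-0.0, 0.0, -1.0]]
force: [-5.0, -0.0, 16.1]
opening: 0.344
grasp_force: 30.0
[0.0622605  1.16542474 0.24911144] -71.73082299998782
time_s: 25.0
position: [0.5485, -0.2354, 0.0621]
tcp_rot: [[0.969, 0.247, -0.0], [0.247, -0.969, -0.0], [-0.0, 0.0, -1.0]]
force: [-5.9, 0.7, 15.4]
opening: 0.341
grasp_force: 30.0
[0.0735142  1.17491196 0.26044938] -75.72011820682101 41.7934992448687 [  0.59795726 -37.09934592 -11.44934982   0.77003086  -1.570483
   0.27422301]
```

```bash
echo '[{"az":1.5,"jaw":0},{"az":3,"jaw":0},{"az":3,"jaw":0},{"az":3,"jaw":0}]' | python3 -m handwheel
python3 - <<'E'
from h import *
s=bot.read_state(); print(s["moment"],np.degrees(np.arctan2(s["tcp_rot"][1,1],s["tcp_rot"][0,1])),s["tau"][5])
E
echo '[{"az":1.5,"jaw":0},{"az":3,"jaw":0},{"az":3,"jaw":0},{"az":3,"jaw":0}]' | python3 -m handwheel
python3 - <<'E'
from h import *
s=bot.read_state(); print(s["moment"],np.degrees(np.arctan2(s["tcp_rot"][1,1],s["tcp_rot"][0,1])),s["tau"][5])
E
```

```text
time_s: 25.4
position: [0.5485, -0.2353, 0.0621]
tcp_rot: [[0.981, 0.196, -0.0], [0.196, -0.981, 0.0], [-0.0, -0.0, -1.0]]
force: [-5.1, -0.1, 15.6]
opening: 0.337
grasp_force: 30.0
[0.12631633 1.20729213 0.24906839] -78.72448105249991 0.2600972168147564
time_s: 25.8
position: [0.5484, -0.2352, 0.062]
tcp_rot: [[0.989, 0.145, -0.001], [0.145, -0.989, -0.0], [-0.001, -0.0, -1.0]]
force: [-5.5, 0.3, 15.8]
opening: 0.338
grasp_force: 30.1
[0.14164179 1.16408679 0.43279017] -81.66045816724882 0.48159800469875336
```

```bash
echo '[{"az":1,"jaw":0},{"az":2,"jaw":0},{"az":2,"jaw":0},{"az":2,"jaw":0}]' | python3 -m handwheel
python3 - <<'E'
from h import *
s=bot.read_state(); print(s["moment"],np.degrees(np.arctan2(s["tcp_rot"][1,1],s["tcp_rot"][0,1])),s["tau"][5],s["force"])
c=cam("wrist"); im=c["img"]; np.savez("w9.npz",**c)
s2=cam("scene"); h=cv2.cvtColor(s2["img"],cv2.COLOR_RGB2HSV)
g=s2["img"].astype(int)
m=(g[...,1]-g[...,0]>0)
# scanner tail still upright? green dot / yellow column vs first picture
a=cv2.imread("pics/scene0.png")[:,:,::-1].astype(int)
d=(np.abs(a-g).sum(2)>60); n,_,st,ce=cv2.connectedComponentsWithStats(d.astype(np.uint8))
print([ (st[i].tolist(),ce[i].round().tolist()) for i in range(1,n) if st[i,4]>15])
E
```

```text
time_s: 26.2
position: [0.5484, -0.2352, 0.0621]
tcp_rot: [[0.994, 0.112, -0.001], [0.112, -0.994, -0.0], [-0.001, 0.0, -1.0]]
force: [-5.4, 2.4, 15.8]
opening: 0.343
grasp_force: 30.1
[0.20624343 1.12522511 0.78279834] -83.58739504852576 0.7112624868750572 [-5.38600749  2.44391991 15.8193256 ]
[([87, 0, 85, 215, 8373], [133.0, 105.0]), ([192, 0, 109, 53, 2880], [245.0, 18.0]), ([393, 0, 21, 9, 138], [404.0, 4.0]), ([434, 0, 9, 5, 24], [438.0, 1.0]), ([377, 5, 62, 92, 1565], [406.0, 49.0]), ([410, 6, 12, 9, 53], [416.0, 11.0]), ([170, 37, 267, 197, 10010], [288.0, 138.0]), ([200, 41, 33, 46, 520], [212.0, 68.0]), ([216, 51, 16, 8, 42], [224.0, 54.0]), ([209, 54, 15, 13, 72], [215.0, 60.0]), ([436, 64, 5, 10, 31], [438.0, 69.0]), ([416, 66, 13, 5, 36], [422.0, 68.0]), ([404, 76, 19, 4, 43], [413.0, 77.0]), ([413, 91, 7, 10, 45], [415.0, 96.0]), ([228, 128, 25, 7, 114], [240.0, 131.0]), ([242, 133, 15, 7, 56], [250.0, 136.0]), ([315, 143, 12, 23, 56], [320.0, 152.0]), ([209, 147, 12, 6, 25], [215.0, 150.0]), ([321, 146, 10, 26, 84], [326.0, 159.0]), ([355, 155, 35, 35, 337], [372.0, 171.0]), ([303, 158, 14, 20, 74], [308.0, 167.0]), ([330, 159, 26, 23, 159], [342.0, 168.0]), ([393, 162, 7, 7, 20], [396.0, 164.0]), ([293, 205, 17, 28, 289], [300.0, 219.0])]
```

```bash
echo '[{"jaw":0},{"jaw":0},{"jaw":0},{"jaw":0},{"jaw":0}]' | python3 -m handwheel; python3 -c "
from rig import bot
s=bot.read_state(); print(s['moment'],s['opening']*87)
print(bot.hand_in())"
```

```text
time_s: 26.8
position: [0.5484, -0.2352, 0.0621]
tcp_rot: [[0.994, 0.112, -0.001], [0.112, -0.994, -0.0], [-0.001, 0.0, -1.0]]
force: [-6.0, 1.0, 15.7]
opening: 0.335
grasp_force: 30.1
[0.21209176 1.08362349 0.77203749] 29.12255073241932
the job is handed in; nothing more can be done
None
```

I held the scanner over the code for over a second and put it back in its stand. The blue-banded transducer is pushed home, turned clockwise to what felt like the stop (twist moment rose from 0.25 to 0.78 N m) and still gripped, and the job went in at 26.8 s with no verdict shown.

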